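Load the washed idler rollers on their axle and lay it in the roller bed

TASK

Take the steel axle from its rest by its square handle, thread it through the three white rollers standing in the draining rack, and push gently on until you feel the whole stack closed up snugly between the axle's collar and the rack's end stop. Then lift the three rollers out together on the axle and lay it level in the two open slots of the roller bed, its handle on the robot's right with the collar just inside the right-hand slot plate, rollers still closed up, and let go. Handle everything gently and leave the loose spare roller, the amber jar and the white can where they stand.

Things in the scene. Friction and masses are not known exactly. Their poses are not given: they have to be found in the camera images.
- axle: Round steel axle, 13 mm thick, 250 g with handle, balanced at the collar, along its own x. Origin: centre of its collar's front face; +x to the nose. Plain bar to x = +96 mm, then a taper to a blunt 5 mm tip at +112. Collar 30 mm across from x = -8 to 0; bare bar -28 to -8; square handle -84 to -28. Starts level, 42 mm up, in the slots of a white rest (uprights at x = -18 and +75 mm, 55 mm high): lift straight up.
- axle_grip (a point): Centre of the axle's square aluminium handle, on the centre line, 58 mm behind the collar's front face (axle x = -58 mm). The handle is 56 mm long, 20 mm wide (along the axle's y), 26 mm tall. Take it from above across its width, firmly (40 N or more): the rollers will hang ahead of the hand. Axes as the axle's.
- roller_near: Centre of the near (first threaded) roller: white plastic wheel, 56 mm across, 20 mm wide, about 60 g, with a plain 16 mm bore along its own x (1.5 mm clear of the axle all round). It stands free on the rack's rails, bore level along the rack's x, centre about 62 mm above the table; it rolls or tips if pushed off-centre.
- roller_middle: Centre of the middle roller: white plastic wheel, 56 mm across, 20 mm wide, about 60 g, with a plain 16 mm bore along its own x (1.5 mm clear of the axle all round). It stands free on the rack's rails, bore level along the rack's x, centre about 62 mm above the table; it rolls or tips if pushed off-centre.
- roller_far: Centre of the far (next to the end stop) roller: white plastic wheel, 56 mm across, 20 mm wide, about 60 g, with a plain 16 mm bore along its own x (1.5 mm clear of the axle all round). It stands free on the rack's rails, bore level along the rack's x, centre about 62 mm above the table; it rolls or tips if pushed off-centre.
- rack: Fixed draining rack: grey base 200 x 100 mm, 8 mm thick; two 10 mm steel rails along its x, 30 mm between centres, tops 38 mm above the table, x = -57 to +113 mm. Origin on the table under the bore line; +x is the threading direction (roughly the robot's left). The rollers stand near x = -41, -11 and +18 mm, 2 to 16 mm apart. Sliding them along takes 1 to 3 N.
- rack_stop (a point): Middle of the end stop's travel (rack x = +50 mm, on the bore line). The stop, a rigid aluminium plate 80 mm high, has a 24 mm open-topped slot (floor 44 mm up) that passes the axle but not the rollers. Its face is clamped anywhere within 14 mm before or after this point: not measured, creep up and feel for it. Snug: squeezed with 5 N or more for a moment; over 25 N from the axle on a roller is too much.
- bed: Fixed roller bed: steel base 150 x 90 mm, 8 mm thick; two upright plates 70 mm wide, 6 mm thick, at its x = -49 and +49 mm, each with an open-topped slot 18 mm wide, flared at the top, horns to 79 mm, flat floor 53.5 mm up. Origin on the table midway between the plates; +x roughly to the robot's left.
- bed_seat (a point): Where the centre of the axle's collar face (its origin) lies when seated right: bed x = -31 mm, 60 mm above the table (give or take 7 mm along x), axle +x along bed +x. The plate at x = -49 then carries the bare bar between collar and handle, the plate at +49 the bar beyond the rollers.
- spare: Bystander: a fourth loose roller of the same kind lying flat on the table; leave it.
- jar: Bystander: amber jar with white cap, 72 mm across, 100 mm tall.
- can: Bystander: white can, 80 mm across, 110 mm tall.
There are look-alikes about, which are no part of the job. What is shaped like the axle but brown is not meant. What is shaped like the roller_near but brown is not meant.

How it is judged:
On the way, in this order (a step that is already met when the one before it is completed fails the run):
1. the axle runs through all three rollers and the stack is squeezed snug (5 N or more) between its collar and the end stop (contact force between axle and roller_near above 5 N and contact force between roller_near and roller_middle above 5 N and contact force between roller_middle and roller_far above 5 N and y of roller_near in the frame of axle between -0.006 and 0.006 m and z of roller_near in the frame of axle between -0.006 and 0.006 m and y of roller_middle in the frame of axle between -0.006 and 0.006 m and z of roller_middle in the frame of axle between -0.006 and 0.006 m and y of roller_far in the frame of axle between -0.006 and 0.006 m and z of roller_far in the frame of axle between -0.006 and 0.006 m and x of roller_near in the frame of axle between 0.007 and 0.017 m and x of roller_middle in the frame of axle between 0.027 and 0.037 m and x of roller_far in the frame of axle between 0.047 and 0.057 m), for 0.1 s.
2. the three rollers are lifted clear of the rack together on the axle (height (world z) of each of roller_near, roller_middle, roller_far above 0.115 m and y of roller_near in the frame of axle between -0.006 and 0.006 m and z of roller_near in the frame of axle between -0.006 and 0.006 m and y of roller_middle in the frame of axle between -0.006 and 0.006 m and z of roller_middle in the frame of axle between -0.006 and 0.006 m and y of roller_far in the frame of axle between -0.006 and 0.006 m and z of roller_far in the frame of axle between -0.006 and 0.006 m and x of roller_near in the frame of axle between 0.007 and 0.017 m and x of roller_middle in the frame of axle between 0.027 and 0.037 m and x of roller_far in the frame of axle between 0.047 and 0.057 m), for 0.2 s.
At the end, for the whole second after the job is handed in: Axle released, at rest in both bed slots: collar face 31 mm (within 7) to the handle side of the bed's middle, within 4 mm sideways and 0.06 rad of its line, 56 to 63 mm up, nose to bed +x; the three rollers on it in order, each at most 7 mm further from the collar than in a closed stack (x of axle in the frame of bed between -0.038 and -0.024 m and y of axle in the frame of bed between -0.004 and 0.004 m and z of axle in the frame of bed between 0.056 and 0.063 m and angle between the x axis of axle and the x axis of bed, either way round below 0.06 rad and y of roller_near in the frame of axle between -0.006 and 0.006 m and z of roller_near in the frame of axle between -0.006 and 0.006 m and y of roller_middle in the frame of axle between -0.006 and 0.006 m and z of roller_middle in the frame of axle between -0.006 and 0.006 m and y of roller_far in the frame of axle between -0.006 and 0.006 m and z of roller_far in the frame of axle between -0.006 and 0.006 m and x of roller_near in the frame of axle between 0.007 and 0.017 m and x of roller_middle in the frame of axle between 0.027 and 0.037 m and x of roller_far in the frame of axle between 0.047 and 0.057 m and linear speed of each of axle, roller_near, roller_middle, roller_far below 0.02 m/s); the robot touches nothing.
It fails at once if the axle presses on a roller with more than 25 N (rammed or jammed) (contact force between axle and roller_near above 25 N or contact force between axle and roller_middle above 25 N or contact force between axle and roller_far above 25 N).
It fails at once if the axle is forced against the rack with more than 25 N (contact force between axle and rack above 25 N).
It fails at once if the axle is dropped or pressed on the bed with more than 25 N (contact force between axle and bed above 25 N).
It fails at once if the spare roller, jar or can is moved more than 20 mm (distance of any of spare, jar, can from where it was at the start of the episode above 0.02 m).
It also fails if it takes over 67 s, if anything falls off the work surface, if the arm or the gripper's body presses on something with over 40 N, if the wrist force passes 120 N, or if a joint passes its speed limit or range.

ROBOT

A 6-joint arm with a two-finger parallel gripper is mounted at the origin on the work surface. World frame = base frame: x ahead of the robot, y to its left, z up, the work surface at z = 0. Lengths are in m, angles in rad, forces in N, time in s.
With the tool pointing down it reaches from about 0.35 to 0.775 m from the base axis. Payload 5.5 kg.
Tool frame: the origin (TCP) lies between the finger pads; the fingertips stand 19 mm ahead of it and the grasp point (between the pads) is the TCP; z points along the fingers, y is the direction in which the jaws open and shut (so a half turn about z gives the same grasp; the last joint's range is limited). The gripper opens to 85 mm and grips with 20 to 120 N. Pads are 22 mm wide; open, the fingers measure 114 mm over their backs; the gripper's body (76 mm by 85 mm) begins 54 mm behind the grasp point. The pads swing forward as they close: fully open they stand 13 mm farther back than shut.
Start: joints at [0.962, 0.313, 0.046, 1.304, 0, 1.431], TCP at [0.26, 0.513, 0.25] pointing down, gripper open.
Joint ranges: [-2.76, 2.76], [-0.86, 1.69], [-1.03, 1.26], [-2.2, 2.34], [-1.47, 1.5], [-3.14, 3.14]. Speed limits (rad/s): [2.57, 2.57, 3.14, 3.14, 3.14, 3.14].

INTERFACE

Orientations are given as [roll, pitch, yaw] about the fixed x, y, z axes, in that order (R = Rz(yaw) Ry(pitch) Rx(roll)).
In Python, from cell import * gives the robot as it stands. The module is installed in compiled form; this text tells all that it offers. Calls block until the motion is done:
- move_to(position, orientation): joint-space move of the TCP to a pose.
- move_l(position, rot=None, vel=0.15): straight line of the TCP; rot=None keeps the orientation; vel is the mean speed in m/s.
- set_joints(angles): joint-space move.
- command_gripper(opening, newtons=None): opening from 0.0 (shut) to 1.0 (fully open); newtons is the grip in N (None keeps the last); returns when the fingers have stopped.
- wait(seconds).
- solve_ik(position, orientation): joint angles nearest the present ones, or None.
- state(): the state.
- get_image(name): name is "scene" or "top" or "wrist"; returns a dict with "color" (384x512x3 uint8, red, green, blue), "fx", "fy", "cx", "cy" (pixels), "T" (4x4, takes a point from camera to world coordinates). Camera axes: x right, y down, z forward; pixel columns grow to the right and rows downward; lengths in m; the calibration is good to about 2 mm. A picture is of the moment at which its call begins. There is no depth.
A pose or a line that the arm cannot do raises MotionError and nothing moves.
- close_job(): hands the job in, once; it reports no verdict.
The state is a dict: "time_s": time; "q": joint angles; "joint_vel": joint speeds; "joint_efforts": joint torques, N m; "tcp_pos": TCP position; "ee_rot": TCP orientation; "force": force on the tool from outside, world axes, zero at the start; "moment": the same for the moment, N m; "width": opening from 0.0 (shut) to 1.0 (fully open).
Only numpy, scipy, OpenCV 4.12 (cv2) and the standard library are available. Lean on these libraries where they do the work, as an engineer would, in place of code of your own. Each camera call takes 0.05 s, during which the arm holds its last target.

## Working session

There is one attempt and no reset: what is moved stays moved. The work goes in short steps, each a Python script; the robot and the scene stay as the last script left them, time stands still between calls to the robot, and variables do not carry over. Pictures are saved under pics/ and viewed, and the job is handed in when it is done.

```bash
mkdir -p pics; ls; python3 - <<'E'
from cell import *
import cv2
for n in ("scene","top","wrist"):
    d=get_image(n); cv2.imwrite(f"pics/{n}0.png",cv2.cvtColor(d["color"],cv2.COLOR_RGB2BGR))
    print(n,d["fx"],d["fy"],d["cx"],d["cy"],d["T"].tolist() if hasattr(d["T"],'tolist') else d["T"])
s=state();print(s)
E
```

```text
pics
scene 395.7389355291788 395.7389355291788 253.8963050598619 188.0369965197117 [[-0.2784401783796449, 0.6939490147938746, -0.6640074035208667, 1.182908820685337], [0.9604053709410807, 0.20809544388981888, -0.18525066720480338, 0.18338107403683976], [0.009622397385119672, -0.6892975055075353, -0.7244144934839809, 0.893443992524507], [0.0, 0.0, 0.0, 1.0]]
top 473.16652049168533 473.16652049168533 258.5943292177337 195.43712943874755 [[-0.012604677127031281, -0.9863006461253513, 0.16447540110070613, 0.24402417746073293], [-0.9997584992943296, 0.0094696482722168, -0.019831007295407137, -0.024640089774689563], [0.018001811110921126, -0.16468564361933724, -0.9861818156822866, 1.214491337029286], [0.0, 0.0, 0.0, 1.0]]
wrist 277.9385891450181 277.9385891450181 255.36616972592782 190.81521891982692 [[0.4516294914788299, 0.8459002095301122, 0.28369638338104614, 0.18643325477649053], [0.8922053084247807, -0.42794035418766374, -0.14434937089013708, 0.548624935687883], [-0.0007000322956627503, 0.31830785220388275, -0.9479871418854456, 0.3732757253218006], [0.0, 0.0, 0.0, 1.0]]
{'time_s': 0.15, 'q': array([9.62411995e-01, 3.13860724e-01, 4.52468340e-02, 1.30359008e+00,
       3.90588461e-06, 1.43120250e+00]), 'joint_vel': array([ 0.00068258, -0.00322305,  0.00387552, -0.00015435,  0.00062962,
       -0.00086862]), 'joint_efforts': array([ 1.33574380e-03, -4.81067061e+01,  2.98814893e+01,  1.39580123e-02,
       -1.19590700e-04, -4.85581964e-06]), 'tcp_pos': array([0.25959284, 0.51267557, 0.24959783]), 'ee_rot': array([-3.14019925e+00, -1.99728247e-04,  2.67280200e+00]), 'force': array([0.3575641 , 1.16884455, 1.34764359]), 'moment': array([ 0.0276993 ,  0.03183257, -0.02602826]), 'width': 0.9949436764963853}
```

View pics/scene0.png

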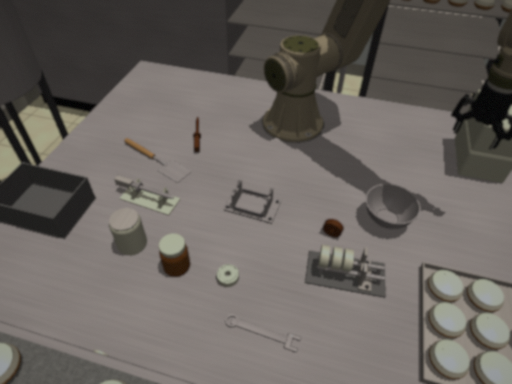

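View pics/top0.png

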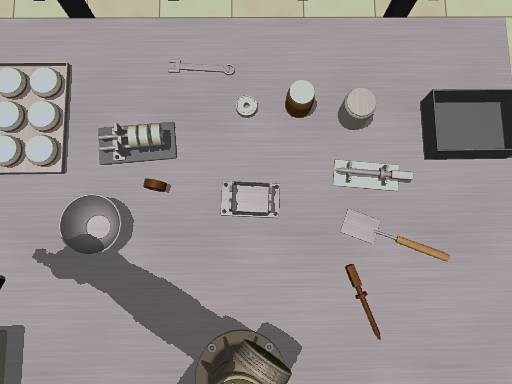

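View pics/wrist0.png

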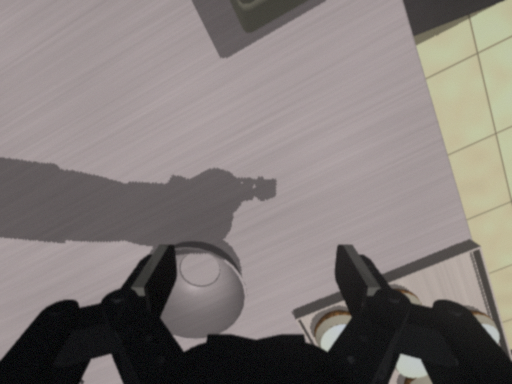

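The steel axle lies on its rest at about (345–412, 172) in the top view. The brown axle-like piece at (362, 300) and the brown roller-like disc at (155, 184) are look-alikes. The rack is at (137, 142), the bed at (250, 199), the spare at (246, 105), the jar at (300, 98) and the can at (357, 108). I'll enlarge the crops.

```bash
cat > crop.py <<'E'
import cv2,sys
def crop(src,dst,x0,y0,x1,y1,s):
    im=cv2.imread(src)[y0:y1,x0:x1]
    im=cv2.resize(im,None,fx=s,fy=s,interpolation=cv2.INTER_CUBIC)
    step=10
    for x in range((x0//step+1)*step,x1,step):
        cv2.line(im,(int((x-x0+.5)*s),0),(int((x-x0+.5)*s),6 if x%50 else 14),(0,0,255),1)
        if x%20==0: cv2.putText(im,str(x),(int((x-x0+.5)*s)-10,24),0,.4,(0,0,255),1)
    for y in range((y0//step+1)*step,y1,step):
        cv2.line(im,(0,int((y-y0+.5)*s)),(6,int((y-y0+.5)*s)),(0,0,255),1)
        if y%20==0: cv2.putText(im,str(y),(8,int((y-y0+.5)*s)+4),0,.4,(0,0,255),1)
    cv2.imwrite(dst,im)
if __name__=="__main__":
    a=sys.argv; crop(a[1],a[2],*map(int,a[3:7]),float(a[7]))
E
python3 crop.py pics/top0.png pics/t_axle.png 325 145 425 205 8
python3 crop.py pics/top0.png pics/t_rack.png 90 110 190 180 8
python3 crop.py pics/top0.png pics/t_bed.png 210 170 290 230 9
```

```text
(no output)
```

View pics/t_axle.png

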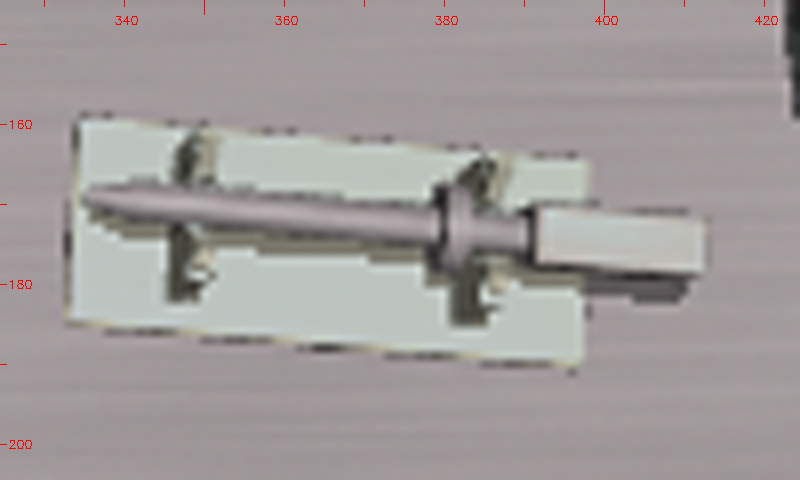

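View pics/t_rack.png

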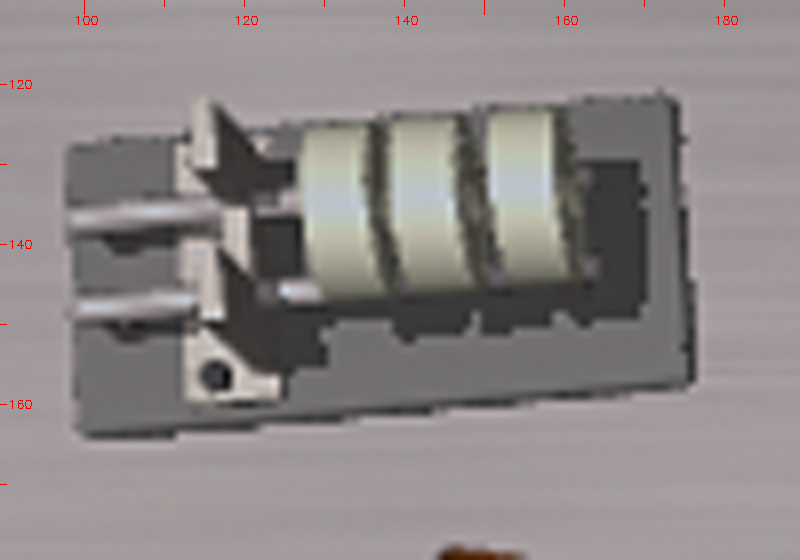

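View pics/t_bed.png

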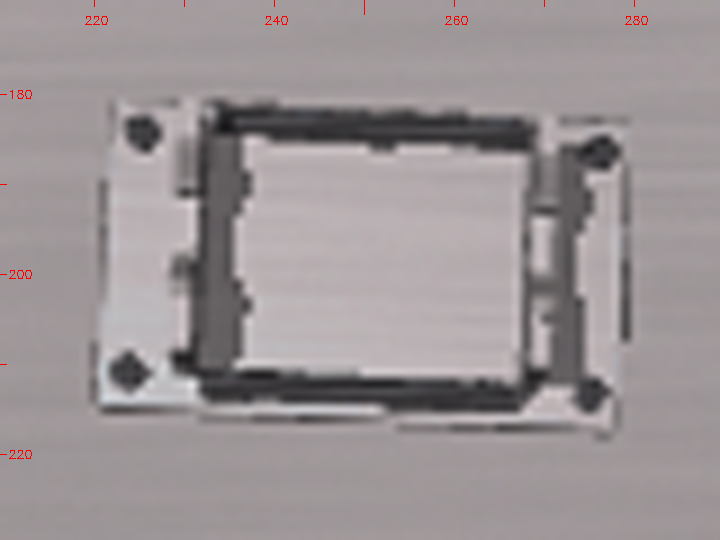

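The axle runs from its nose at (335, 169) to the end of its handle at (412, 174). The rack's near (first) roller is the rightmost, at about x = 155, and the stop is on the left at x ≈ 116. Next I'll turn these pixels into rough world positions, then look closer with the wrist camera.

```bash
cat > h.py <<'E'
import numpy as np, json
CAM={}
def ray(d,u,v):
    T=np.array(d["T"]); r=T[:3,:3]@np.array([(u-d["cx"])/d["fx"],(v-d["cy"])/d["fy"],1.]); return T[:3,3],r
def atz(d,u,v,z):
    o,r=ray(d,u,v); return o+r*(z-o[2])/r[2]
def proj(d,p):
    T=np.array(d["T"]); c=T[:3,:3].T@(np.array(p)-T[:3,3]); return np.array([d["fx"]*c[0]/c[2]+d["cx"],d["fy"]*c[1]/c[2]+d["cy"]])
def snap(name,path=None):
    from cell import get_image
    import cv2,pickle
    d=get_image(name)
    if path:
        cv2.imwrite(path+".png",cv2.cvtColor(d["color"],cv2.COLOR_RGB2BGR)); pickle.dump(d,open(path+".pkl","wb"))
    return d
def load(path):
    import pickle; return pickle.load(open(path+".pkl","rb"))
E
python3 - <<'E'
from h import *
from cell import *
d=snap("top","pics/top1")
for n,u,v,z in [("nose",335,169,.042),("collar",380.5,171.8,.042),("handle end",412.3,174,.05),("hstart",391.5,173.5,.042),
 ("rack br",176,157.5,.008),("rack tr",173.5,122,.008),("rack tl",97.5,128,.008),("rack bl",100,163.5,.008),
 ("bed tl",222,181,.008),("bed bl",220.5,215,.008),("bed tr",279,183.5,.008),("bed br",277.5,217,.008),("rollers top",132,136,.09),("near",155.5,134,.09)]:
    print(n,atz(d,u,v,z).round(4))
for p,y in [((.5,.35,.3),1.57),((.5,.1,.3),1.57),((.45,-.4,.3),1.57),((.45,-.4,.3),-1.57)]:
    print(p,solve_ik(p,[np.pi,0,y]))
print(state()['time_s'])
E
```

```text
nose [ 0.5059 -0.2435  0.042 ]
collar [ 0.4976 -0.3594  0.042 ]
handle end [ 0.4895 -0.4376  0.05  ]
hstart [ 0.4929 -0.3873  0.042 ]
rack br [0.5478 0.1656 0.008 ]
rack tr [0.6444 0.1738 0.008 ]
rack tl [0.6292 0.3729 0.008 ]
rack bl [0.5333 0.3623 0.008 ]
bed tl [0.4841 0.0456 0.008 ]
bed bl [0.3953 0.0494 0.008 ]
bed tr [ 0.4762 -0.1023  0.008 ]
bed br [ 0.3886 -0.0967  0.008 ]
rollers top [0.5821 0.261  0.09  ]
near [0.5868 0.2038 0.09  ]
(0.5, 0.35, 0.3) [0.47927058 0.37904154 0.26055475 1.45230953 0.         2.05086323]
(0.5, 0.1, 0.3) [ 0.03985175  0.17625168 -0.01188     1.38266465  0.          1.61144441]
(0.45, -0.4, 0.3) [-0.85990923  0.36174179  0.23539751  1.44445205  0.          0.71168342]
(0.45, -0.4, 0.3) [-0.85990923  0.36174179  0.23539751  1.44445205  0.         -2.43150188]
0.2
```

```bash
python3 - <<'E'
from h import *
from cell import *
yaw=1.645; e=np.array([np.cos(yaw),np.sin(yaw)])
p=np.array([.589,.269])-.045*e
move_to([p[0],p[1],.2],[np.pi,0,yaw]); wait(.3); snap("wrist","pics/w_rack")
yaw=1.521; e=np.array([np.cos(yaw),np.sin(yaw)]); p=np.array([.436,-.026])-.03*e
move_to([p[0],p[1],.2],[np.pi,0,yaw]); wait(.3); snap("wrist","pics/w_bed")
yaw=1.4993; e=np.array([np.cos(yaw),np.sin(yaw)]); p=np.array([.4935,-.417])+.0*e
move_to([p[0],p[1],.16],[np.pi,0,yaw]); wait(.3); snap("wrist","pics/w_axle")
s=state();print(s['time_s'],s['tcp_pos'],s['ee_rot'])
E
```

```text
5.475 [ 0.49391377 -0.41633436  0.16045098] [3.14115496e+00 3.60406575e-04 1.50043737e+00]
```

```bash
for n in rack bed axle; do python3 crop.py pics/w_$n.png pics/w_${n}_b.png 0 0 512 384 1.55; done
```

```text
(no output)
```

View pics/w_rack_b.png

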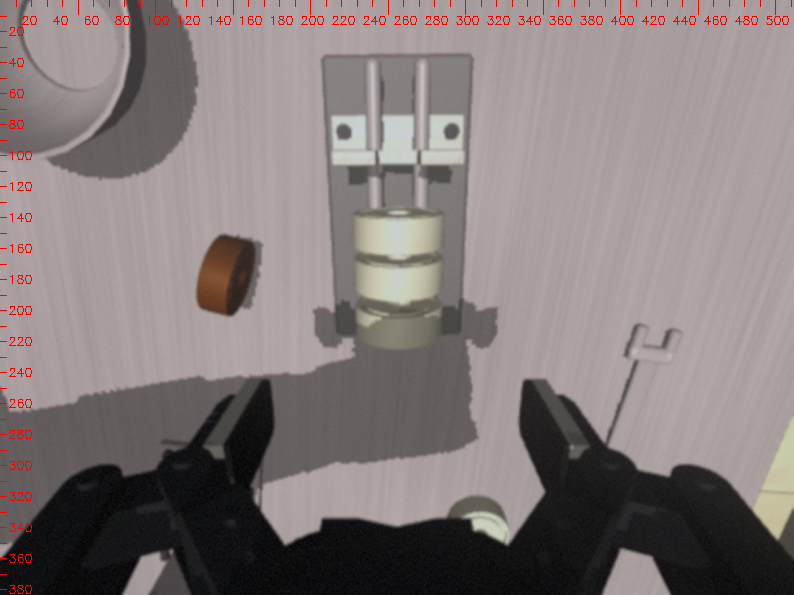

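View pics/w_bed_b.png

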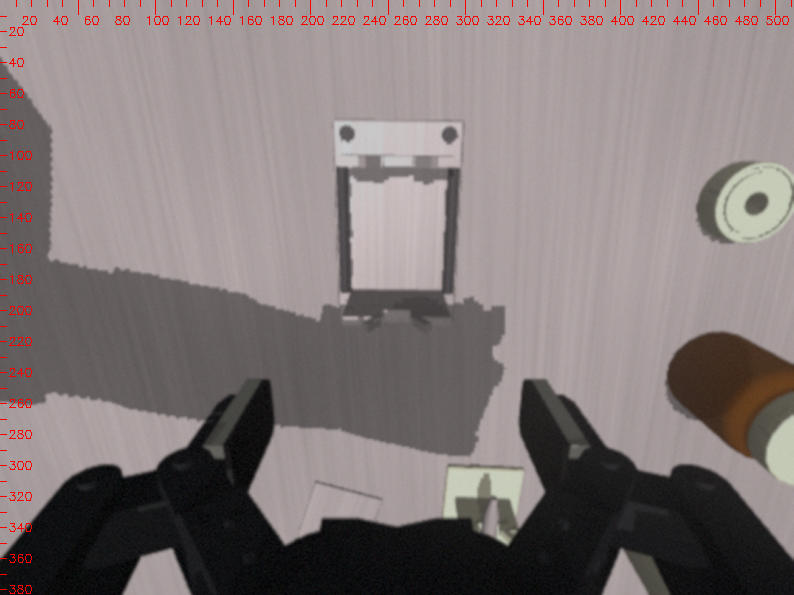

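View pics/w_axle_b.png

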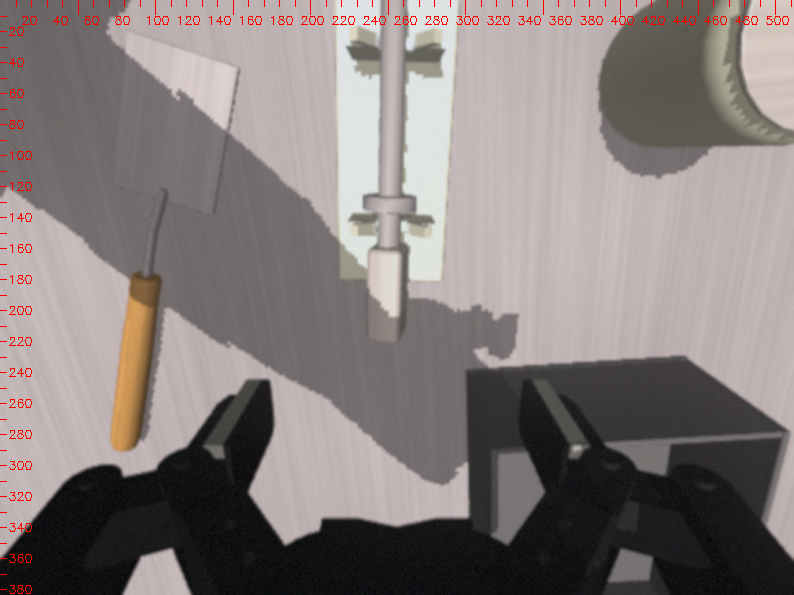

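Close views: the wrist images show the rack's rollers at (232–285, 135–225), the bed's slots at (255, 103) and (255, 203), and the axle's handle at (248, 160–220). The tray's corner at (302, 240) may be near the right finger. I'll take enlarged crops to measure.

```bash
python3 crop.py pics/w_rack.png pics/a.png 195 25 315 230 2.9; python3 crop.py pics/w_rack.png pics/a.png 205 130 305 230 6 
python3 crop.py pics/w_rack.png pics/a2.png 205 30 305 130 6
python3 crop.py pics/w_axle.png pics/b.png 210 100 310 230 4.6
python3 crop.py pics/w_axle.png pics/b2.png 200 0 310 100 6
python3 crop.py pics/w_bed.png pics/c.png 205 70 305 220 4
python3 - <<'E'
from h import *
d=load("pics/w_axle"); 
for z in(0,.03,.05): print(z,atz(d,302,240,z).round(3))
d=load("pics/top1")
for z in(0,.03,.05): print(z,atz(d,423,159,z).round(3))
E
```

```text
0 [ 0.542 -0.494  0.   ]
0.03 [ 0.538 -0.477  0.03 ]
0.05 [ 0.535 -0.466  0.05 ]
0 [ 0.54  -0.487  0.   ]
0.03 [ 0.533 -0.475  0.03 ]
0.05 [ 0.528 -0.468  0.05 ]
```

View pics/a.png

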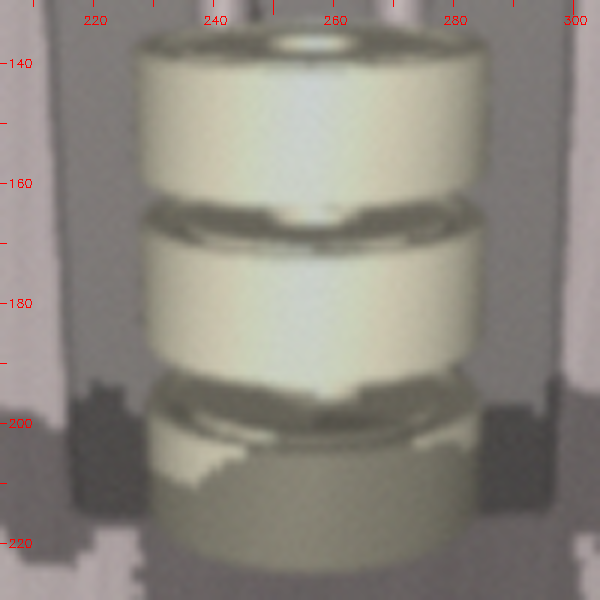

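View pics/a2.png

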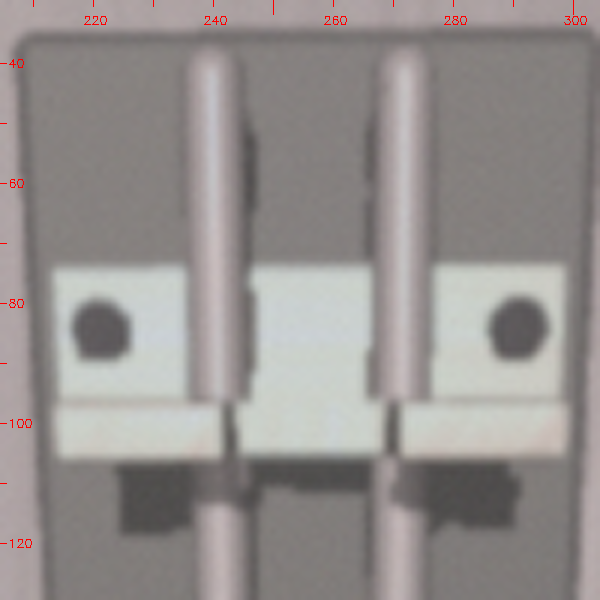

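View pics/b.png

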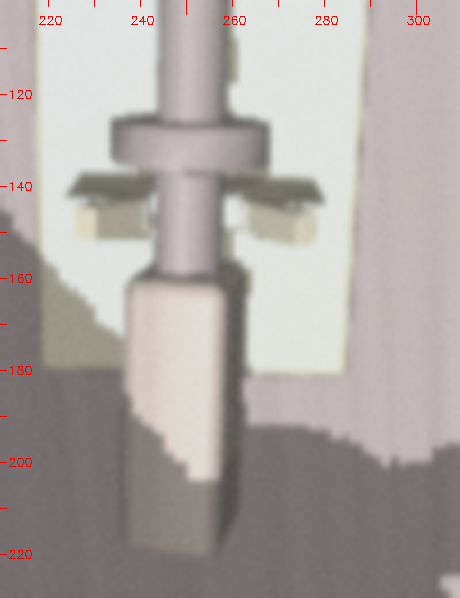

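View pics/b2.png

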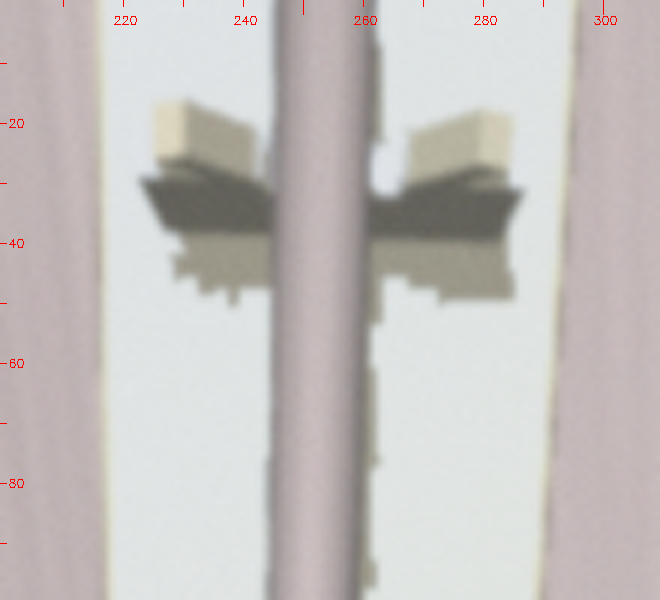

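View pics/c.png

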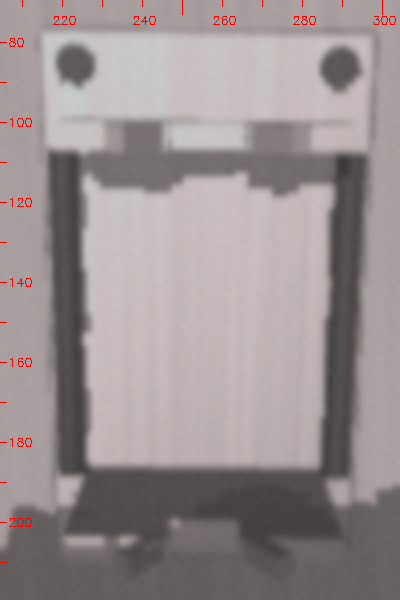

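```bash
python3 - <<'E'
from h import *
def yaw(a,b): return np.arctan2(b[1]-a[1],b[0]-a[0])
d=load("pics/w_axle")
pts=np.array([atz(d,u,v,.042) for u,v in [(253.4,20),(252.1,85),(250.9,130),(250.6,152)]])
print("axle",pts.round(4)); print(yaw(pts[-1],pts[0]),yaw(pts[2],pts[0]))
print("collar front/back at top", atz(d,250.9,125.5,.056).round(4), atz(d,250.7,136,.056).round(4))
print("handle top corners",[atz(d,u,v,.055).round(4).tolist() for u,v in [(237,161),(258.5,161),(237,219),(256,220)]])
d=load("pics/w_rack")
for n,u,v,z in [("far",256.5,150,.09),("mid",256.6,180,.09),("near",256.5,210,.09),
  ("railmid60",256.4,60,.038),("railmid115",256.5,115,.038),("base top mid",256,45,.008),("base bot mid",257,214,.008),
  ("far front top",256.5,138.5,.09),("far back top",256.5,164,.09),("mid front",256.5,170,.09),("mid back",256.5,195,.09),("near front",256.5,204,.09),("near back",256.5,224,.09),("stop face top L",215,96.5,.08),("stop top near",215,105.5,.08),("stop top nearR",299,105.5,.08)]:
  print(n,atz(d,u,v,z).round(4))
a=atz(d,256.5,150,.062);b=atz(d,256.5,210,.062);r1=atz(d,256.4,50,.038);r2=atz(d,256.5,120,.038);b1=atz(d,256,45,.008);b2=atz(d,257,214,.008);print("yaws",yaw(b,a),yaw(r2,r1),yaw(b2,b1), "line x at y=.25", [p[0]+(.25-p[1])*(q[0]-p[0])/(q[1]-p[1]) for p,q in ((b,a),(r2,r1),(b2,b1))])
d=load("pics/w_bed")
for n,u,v,z in [("tl",215.5,78,.008),("tr",298,78.5,.008),("holeL",222.5,86,.008),("holeR",289.5,86,.008),
 ("far slot mid top",256,104,.0535),("near slot",256,203,.0535),("inner tl",217,108,.008),("inner br",292,188,.008)]:
  print(n,atz(d,u,v,z).round(4))
print(d["T"].round(3).tolist())
E
```

```text
axle [[ 0.5022 -0.2795  0.042 ]
 [ 0.4978 -0.3256  0.042 ]
 [ 0.4941 -0.3615  0.042 ]
 [ 0.4924 -0.3804  0.042 ]]
1.474423422604288 1.4726921643428554
collar front/back at top [ 0.4947 -0.3565  0.056 ] [ 0.4939 -0.3648  0.056 ]
handle top corners [[0.4808, -0.3848, 0.055], [0.4988, -0.3861, 0.055], [0.476, -0.4378, 0.055], [0.493, -0.44, 0.055]]
far [0.59   0.2637 0.09  ]
mid [0.5921 0.2374 0.09  ]
near [0.5942 0.209  0.09  ]
railmid60 [0.5843 0.339  0.038 ]
railmid115 [0.5882 0.2893 0.038 ]
base top mid [0.5827 0.3563 0.008 ]
base bot mid [0.5982 0.17   0.008 ]
far front top [0.5892 0.2733 0.09  ]
far back top [0.5909 0.2516 0.09  ]
mid front [0.5913 0.2463 0.09  ]
mid back [0.5931 0.2235 0.09  ]
near front [0.5937 0.2149 0.09  ]
near back [0.5953 0.1951 0.09  ]
stop face top L [0.5523 0.3039 0.08  ]
stop top near [0.5525 0.2967 0.08  ]
stop top nearR [0.6228 0.302  0.08  ]
yaws 1.6478851554950165 1.6493553654047075 1.6539104454329006 line x at y=.25 [np.float64(0.5911467107552821), np.float64(0.5913140866475979), np.float64(0.5915420010233596)]
tl [0.3978 0.0469 0.008 ]
tr [0.4847 0.0422 0.008 ]
holeL [0.4045 0.0387 0.008 ]
holeR [0.4757 0.0353 0.008 ]
far slot mid top [0.4392 0.0196 0.0535]
near slot [ 0.4345 -0.0786  0.0535]
inner tl [0.3966 0.0166 0.008 ]
inner br [ 0.4776 -0.079   0.008 ]
[[0.999, -0.046, -0.015, 0.439], [-0.048, -0.947, -0.317, 0.025], [0.0, 0.317, -0.948, 0.324], [0.0, 0.0, 0.0, 1.0]]
```

Axle collar face comes out near (0.494, -0.357) and yaw 1.474. The handle edges agree: 28 mm and 84 mm behind the collar both give -0.357. The object is the steel-grey axle on its white rest, not the brown one at (362, 300). Going to grasp it.

```bash
python3 - <<'E'
from h import *
from cell import *
R=[np.pi,0,1.474]
command_gripper(.55)
move_to([.4888,-.4147,.10],R)
wait(.3); f0=state()['force']; print(f0)
move_l([.4888,-.4147,.044],vel=.08); wait(.2)
s=state();print(s['force']-f0,s['tcp_pos'],s['ee_rot'])
command_gripper(0.0,40); wait(.2)
s=state();print(s['force']-f0,s['moment'],s['tcp_pos'],s['ee_rot'],s['width'],s['time_s'])
snap("top","pics/top2"); snap("wrist","pics/w2")
E
python3 crop.py pics/w2.png pics/w2b.png 150 0 360 260 2.3;python3 crop.py pics/top2.png pics/t2b.png 325 145 425 205 8
```

```text
[ 0.32026868 -0.03078623  0.08509129]
[-0.61603846  0.38207903 -1.37566716] [ 0.48918714 -0.41510845  0.04474903] [3.14056379e+00 9.06689050e-04 1.47399030e+00]
[-0.13326301  0.0778338   1.68832401] [0.11682126 0.0239465  0.03609134] [ 0.48890084 -0.41480254  0.04421095] [3.14131735e+00 2.07805496e-04 1.47404136e+00] 0.23067195902012586 8.1917
```

View pics/w2b.png

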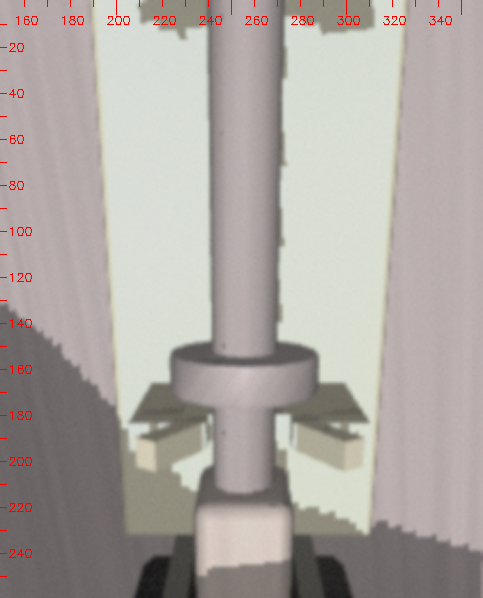

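The grip is clean: width 0.231 is about 19.6 mm, and there is no side force. The bar is centred at column ≈ 255.5, the tool's own plane. Now I'll check clearances, lift and pre-align.

```bash
python3 - <<'E'
from h import *
from cell import *
d=load("pics/top1")
print("jar",atz(d,300.5,91,.1),"can",atz(d,361,103,.11),"spare",atz(d,246.5,105,.02))
d=load("pics/w2"); s=state(); t=s['tcp_pos']; y=1.474;e=np.array([np.cos(y),np.sin(y)]);n=np.array([e[1],-e[0]])
for u,v in[(256,40),(255.5,120),(255.3,160)]:
    p=atz(d,u,v,.042); print("lat off",(p[:2]-t[:2])@n)
command_gripper(0.0,90); wait(.2)
f0=state()['force']
move_l([t[0],t[1],.12],vel=.12); wait(.3)
s=state(); print("lift",s['force']-f0,s['moment'],s['tcp_pos'],s['ee_rot'],s['width'],s['time_s'])
snap("scene","pics/s3");snap("wrist","pics/w3")
E
python3 crop.py pics/w3.png pics/w3b.png 150 0 360 260 2.3
```

```text
jar [ 0.69188895 -0.15447167  0.1       ] can [ 0.65604309 -0.30137526  0.11      ] spare [ 0.68586061 -0.0197463   0.02      ]
lat off 0.00025762873675425486
lat off 6.784580894269047e-05
lat off -1.7239741587780972e-05
lift [-0.41572072 -0.60057824 -7.41716568] [-0.13568076 -0.04986858  0.0414302 ] [ 0.48862413 -0.41450237  0.11920305] [-3.14058389e+00 -8.69906550e-04  1.47396471e+00] 0.21558097357717226 9.7917
```

View pics/w3b.png

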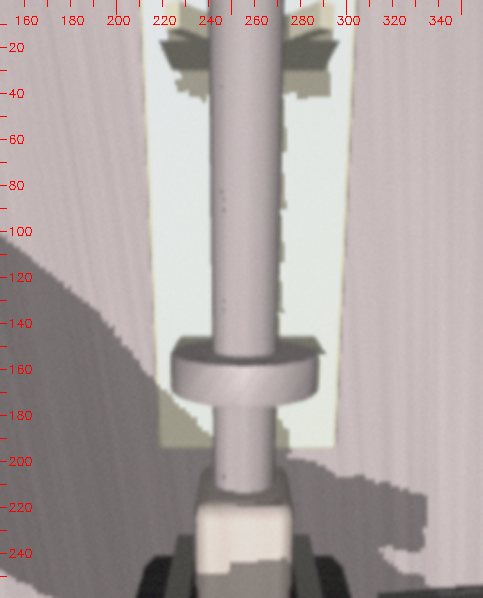

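```bash
cat >> h.py <<'E'
YR=1.648; ER=np.array([np.cos(YR),np.sin(YR)]); NR=np.array([ER[1],-ER[0]])
P0=np.array([.5911,.25])
def rp(y,off=0.): # point on rack line at given y
    return P0+ER*((y-.25)/ER[1])+NR*off
def rackerr(s): 
    d=s['tcp_pos'][:2]-P0; return float(d@ER),float(d@NR)
E
python3 - <<'E'
from h import *
from cell import *
R=[np.pi,0,YR]
p=rp(.010)
move_to([p[0],p[1],.19],R)
move_l([p[0],p[1],.0645],vel=.12); wait(.4)
for i in range(2):
    s=state(); print(s['force'],s['tcp_pos'],s['ee_rot'],rackerr(s),s['width'],s['time_s']); wait(.1)
snap("scene","pics/s4");snap("top","pics/t4")
E
python3 crop.py pics/s4.png pics/s4b.png 290 230 400 310 7;python3 crop.py pics/t4.png pics/t4b.png 90 110 270 190 4.4
```

```text
[ 1.01472034 -0.28306884 -2.03223195] [0.60982315 0.01000952 0.06479682] [3.14108501e+00 1.05204930e-04 1.64804129e+00] (-0.24071967801970282, 0.0001576295271493452) 0.2215618277553398 13.1333
[ 0.53618978 -0.45184952 -1.95180603] [0.60968468 0.01002392 0.06460525] [3.14146296e+00 4.94849583e-05 1.64803167e+00] (-0.24069463696814702, 2.068831899864562e-05) 0.2186754396741993 13.2333
```

View pics/s4b.png

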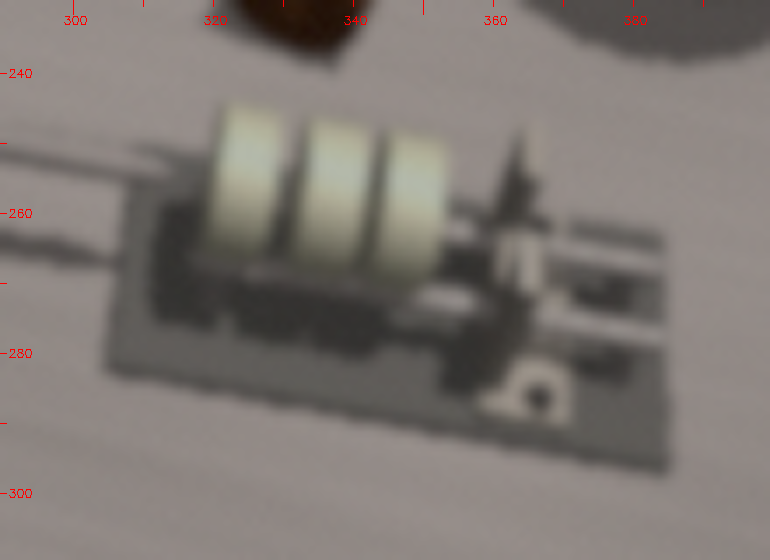

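View pics/t4b.png

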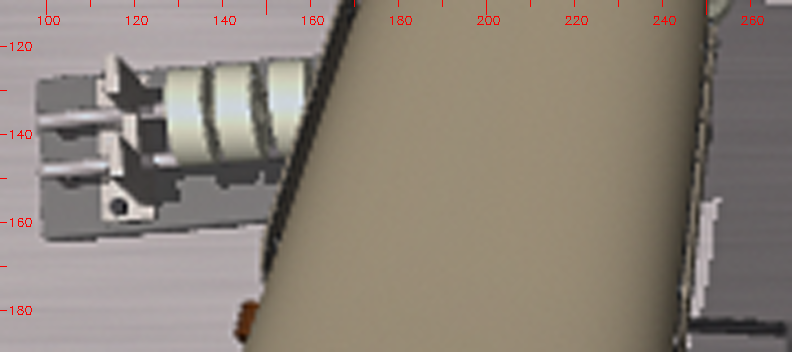

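The arm hides the axle in the top view. In the scene view the nose enters the frame from the left at about (305, 253). I'll take a wider crop.

```bash
python3 crop.py pics/s4.png pics/s4c.png 220 215 360 295 5.6
python3 - <<'E'
from h import *
d=load("pics/s4"); e=np.array([*ER,0]); g=np.array([*rp(.010),.0625])
for n,x in [("grip",0),("collarF",.058),("x96",.154),("tip",.170)]: print(n,proj(d,g+e*x))
print("near c",proj(d,[*rp(.205),.062]))
E
```

```text
grip [248.08606463 242.20325491]
collarF [270.35732595 246.1289584 ]
x96 [307.98234635 252.76103334]
tip [314.3476897  253.88303762]
near c [324.55464173 255.80023277]
```

View pics/s4c.png

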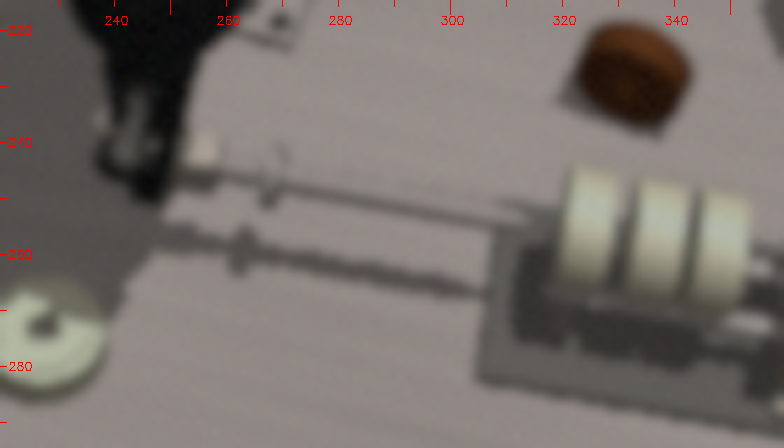

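```bash
python3 crop.py pics/s4.png pics/s4d.png 250 232 330 275 9.8
```

```text
(no output)
```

View pics/s4d.png

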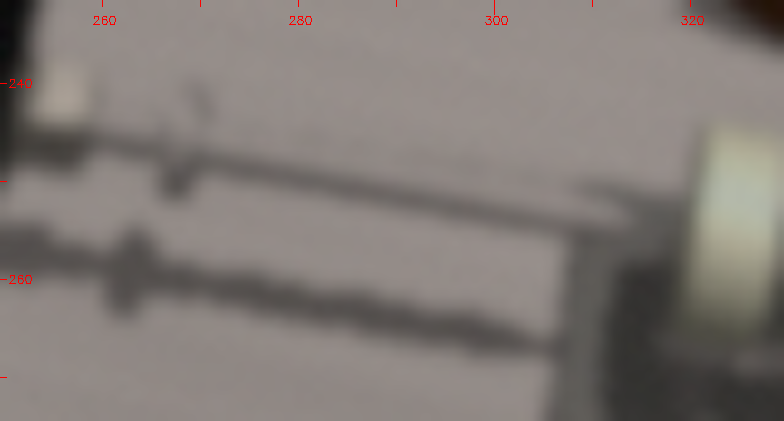

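```bash
python3 - <<'E'
from h import *
import cv2
d=load("pics/s4"); g=d["color"].astype(float).mean(2)
e=np.array([*ER,0]); o=np.array([*rp(.010),.0625]); C=np.array(d["T"])[:3,3]
# lower silhouette point offset (perp to axis and view)
def sil(x,drop=0):
    c=o+e*x; v=(c-C)/np.linalg.norm(c-C); n=np.cross(v,e); n/=np.linalg.norm(n); 
    if n[2]>0:n=-n
    return proj(d,c+n*.0065)
L0,L1=sil(.062),sil(.150); print(L0,L1)
c0=proj(d,o+e*.062);c1=proj(d,o+e*.150)
U,M=[],[]
for u in range(272,305):
    col=g[240:262,u]; yc=c0[1]+(u-c0[0])*(c1[1]-c0[1])/(c1[0]-c0[0])
    lo=int(yc-4)-240; seg=col[lo:lo+9]; k=seg.argmin()
    if 0<k<8:
        a,b,c=seg[k-1:k+2]; sub=k+.5*(a-c)/(a-2*b+c)
    else: sub=k
    U.append(u);M.append(240+lo+sub-yc)
print(np.round(M,2)); print(np.polyfit(np.array(U)-288,M,1))
print("mm per px",.0065/np.linalg.norm(L0-c0), L0-c0,L1-c1)
E
```

```text
[271.48180785 248.94911118] [305.99686512 255.06399172]
[1.81 1.91 2.   1.96 1.87 1.89 1.92 1.89 2.   1.95 1.86 1.93 2.05 2.08
 1.98 1.97 1.97 1.96 2.1  2.08 2.02 1.98 1.98 2.17 2.13 2.09 2.04 2.07
 2.07 2.16 2.16 2.11 2.05]
[0.0076072 2.0065689]
mm per px 0.002517182407028341 [-0.42409767  2.54718825] [-0.39841653  2.58270659]
```

The axle is level within about 0.006 rad (the nose perhaps 1 mm low). I'll raise it 0.4 mm and thread with force monitoring.

```bash
cat >> h.py <<'E'
def forces(s,f0):
    f=s['force']-f0; return np.array([-(f[:2]@ER),f[:2]@NR,f[2]])
E
python3 - <<'E'
from h import *
from cell import *
y=.010; Z=.0649
p=rp(y); move_l([*p,Z],vel=.03); wait(.3)
f0=np.mean([ (wait(.05),state()['force'])[1] for _ in range(4)],axis=0); np.save("f0.npy",f0); print(f0)
while y<.128:
    y+=.006; p=rp(y); move_l([*p,Z],vel=.04)
    s=state(); F=forces(s,f0); print(round(y,4),F.round(1),s['tcp_pos'][2].round(4),round(rackerr(s)[1]*1e3,1))
    if abs(F[0])>5 or abs(F[1])>6 or abs(F[2])>7: wait(.1);F=forces(state(),f0);print("re",F.round(1)); 
    if abs(F[0])>5 or abs(F[1])>6 or abs(F[2])>7:break
print(state()['time_s']); snap("scene","pics/s5");snap("wrist","pics/w5")
E
python3 crop.py pics/s5.png pics/s5b.png 270 230 400 310 6;python3 crop.py pics/w5.png pics/w5b.png 150 0 360 260 2.3
```

```text
[ 0.0200052  0.2633124 -1.9387814]
0.016 [ 0.7  0.5 -0.9] 0.0649 -0.1
0.022 [ 0.6 -0.2 -0.6] 0.0649 -0.0
0.028 [-0.  -0.7 -0.8] 0.0649 -0.0
0.034 [ 0.6  0.3 -1.1] 0.0649 -0.0
0.04 [0.  0.5 0.1] 0.0649 -0.0
0.046 [-0.1  0.5 -0.9] 0.0649 -0.0
0.052 [-0.2 -1.2 -0.7] 0.0649 -0.0
0.058 [ 0.1 -0.6  0.8] 0.0649 -0.0
0.064 [ 0.6 -0.3 -1. ] 0.0649 -0.0
0.07 [ 0.3 -0.2 -0.3] 0.0649 -0.1
0.076 [ 1.  -0.1 -0.6] 0.0649 -0.0
0.082 [ 0.2 -0.5 -0.8] 0.0649 -0.0
0.088 [-0.4 -0.1 -0.3] 0.0649 -0.0
0.094 [-0.3 -0.4 -0.7] 0.0649 -0.0
0.1 [-0.1 -0.1 -0.1] 0.0649 -0.0
0.106 [-0.8  0.7 -0.4] 0.0649 -0.0
0.112 [ 0.  -0.5 -0.4] 0.0649 -0.0
0.118 [-0.   0.  -0.3] 0.0649 -0.0
0.124 [-0.1  0.4 -1. ] 0.0649 -0.0
0.13 [-0.1  0.1 -0.6] 0.0649 -0.0
20.1833
```

View pics/s5b.png

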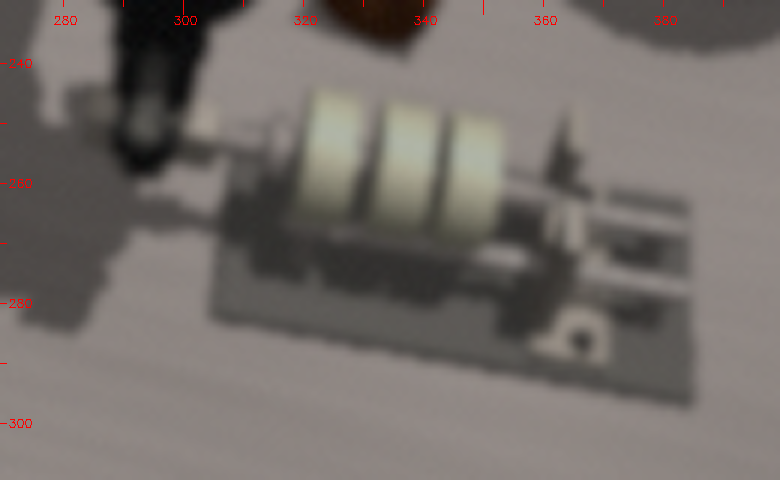

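View pics/w5b.png

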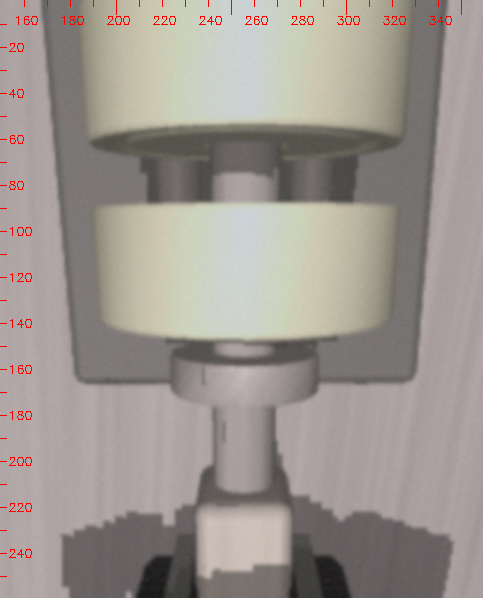

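The near roller is threaded with 0.3 px of lateral centring error and the collar at row 160 is about to meet it. Next is the gentle push.

```bash
python3 - <<'E'
from h import *
from cell import *
f0=np.load("f0.npy"); y=.130; Z=.0649
def ax(n=3):
    return np.mean([(wait(.02),forces(state(),f0))[1] for _ in range(n)],axis=0)
fine=False
while y<.196:
    step=.0004 if y>.173 or fine else .003
    y+=step; p=rp(y); move_l([*p,Z],vel=.03 if step>.001 else .006)
    F=ax(3)
    if step>.001 or F[0]>3.5: print(round(y,4),F.round(1),round(state()['tcp_pos'][1],4))
    if F[0]>4.5 and not fine and y<.173: fine=True
    if F[0]>13: 
        print("SNUG"); break
wait(.3); F=ax(5); print(y,F.round(1),state()['tcp_pos'],state()['time_s'])
open("y.txt","w").write(str(y))
snap("wrist","pics/w6")
snap("scene","pics/s6")
E
python3 crop.py pics/s6.png pics/s6b.png 290 230 400 310 7;python3 crop.py pics/w6.png pics/w6b.png 150 0 360 260 2.3
```

```text
0.133 [ 0.  -0.1 -0.6] 0.1331
0.136 [ 0.1  0.2 -0.8] 0.1361
0.139 [ 0.5  0.3 -1.1] 0.1391
0.142 [ 0.7  0.  -0.6] 0.1422
0.145 [ 0.4 -0.1 -0.9] 0.1452
0.148 [ 0.1 -0.  -0.5] 0.1482
0.151 [ 0.2 -0.6 -0.8] 0.1512
0.154 [ 0.1 -0.4 -0.6] 0.1543
0.157 [ 0.2 -0.3 -1. ] 0.1572
0.16 [ 0.2 -0.3 -0.9] 0.1602
0.163 [ 0.5  0.1 -0.9] 0.1633
0.166 [ 0.1 -0.1 -0.5] 0.1663
0.169 [ 0.2 -0.7 -0.6] 0.1692
0.172 [ 0.2  0.1 -0.4] 0.1722
0.175 [ 0.6 -0.2 -0.3] 0.1753
0.1822 [ 5.7 -0.1 -0.3] 0.1816
0.1826 [6.5 0.  0.2] 0.1816
0.183 [ 7.8 -0.2  0.2] 0.1816
0.1834 [ 9.1 -0.7  0.9] 0.1817
0.1838 [10.4 -0.   1.2] 0.1817
0.1842 [11.7 -0.4  1.2] 0.1817
0.1846 [12.2 -0.5  1.2] 0.1817
0.185 [14.6 -0.6  1.8] 0.1818
SNUG
0.18500000000000033 [14.1 -0.4  1.6] [0.59650488 0.1817734  0.06506288] 32.6667
```

View pics/s6b.png

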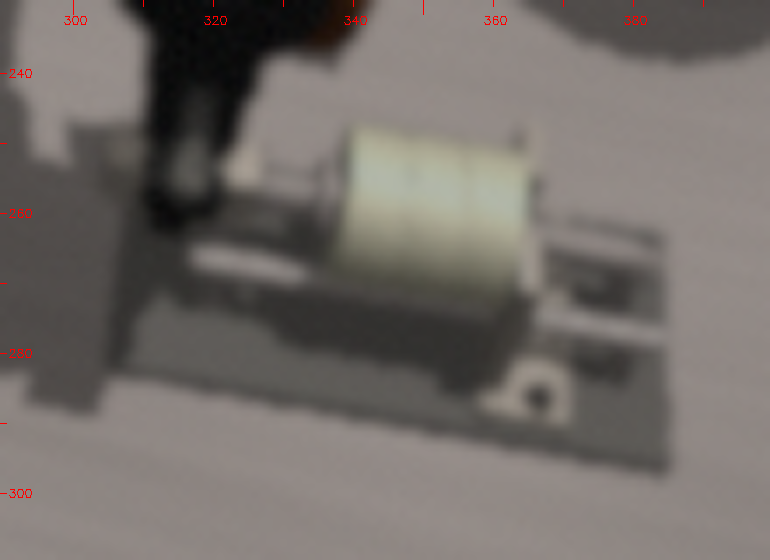

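View pics/w6b.png

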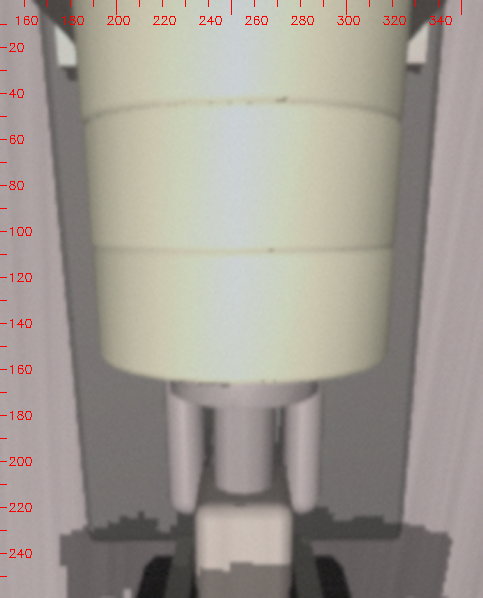

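Snug: the force rose steadily to 14 N at a fixed y = 0.1817, and both views show the three rollers closed with no gaps. I'll fix the bed's position along its length, then lift.

```bash
python3 crop.py pics/w_bed.png pics/c2.png 205 180 305 220 8; python3 crop.py pics/w_bed.png pics/c3.png 205 70 305 125 8
python3 - <<'E'
from h import *
from cell import *
R=[np.pi,0,YR]
Z=.0649
p=rp(.1815); move_l([*p,Z],vel=.02)
move_l([*p,Z+.005],vel=.02)
move_l([*p,Z+.010],rot=[np.pi,-.02,YR],vel=.03)
move_l([*p,.150],rot=[np.pi,-.02,YR],vel=.08)
wait(.1); s=state(); print(s['force']-np.load("f0.npy"),s['tcp_pos'],s['ee_rot'],s['width'],s['time_s'])
snap("wrist","pics/w7");snap("scene","pics/s7")
d=load("pics/w_bed")
for n,u,v,z in [("far plate farE",256,100,.079),("nearE",256,107.5,.079),("near plate in",256,203,.079),("out",256,206,.079),
  ("base far end",256,78,.008),("base row188 at z8",256,188,.008)]: print(n,atz(d,u,v,z).round(4))
E
python3 crop.py pics/w7.png pics/w7b.png 150 0 360 260 2.3;python3 crop.py pics/s7.png pics/s7b.png 290 190 400 300 5
```

```text
[ 0.18072808 -0.24819648 -2.79177583] [0.59589155 0.18141882 0.1491311 ] [-3.14004534 -0.01991856  1.64795348] 0.21779291611192128 35.0
far plate farE [0.4393 0.0234 0.079 ]
nearE [0.439  0.0174 0.079 ]
near plate in [ 0.4349 -0.0688  0.079 ]
out [ 0.4347 -0.0718  0.079 ]
base far end [0.4405 0.0449 0.008 ]
base row188 at z8 [ 0.4347 -0.0769  0.008 ]
```

View pics/w7b.png

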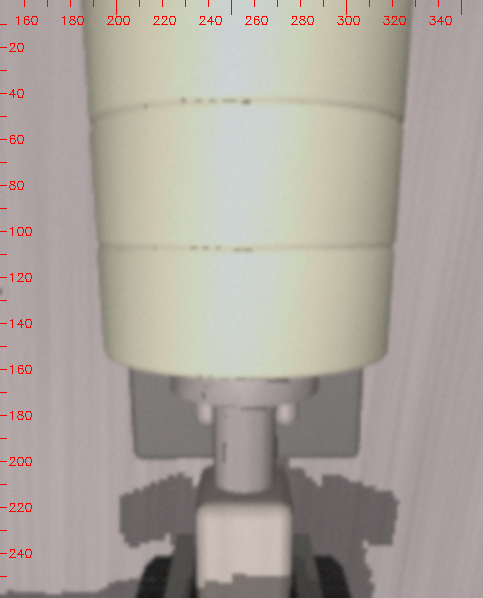

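View pics/c2.png

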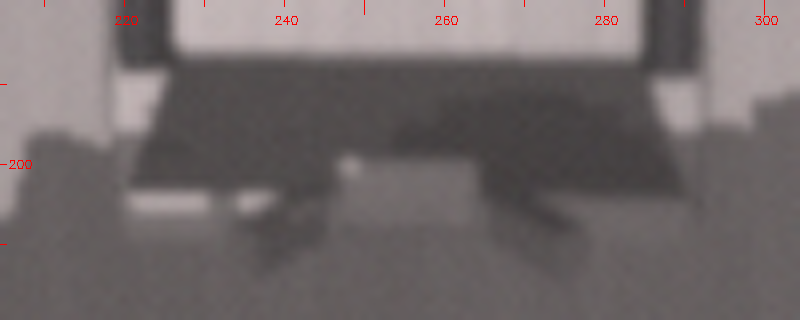

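View pics/c3.png

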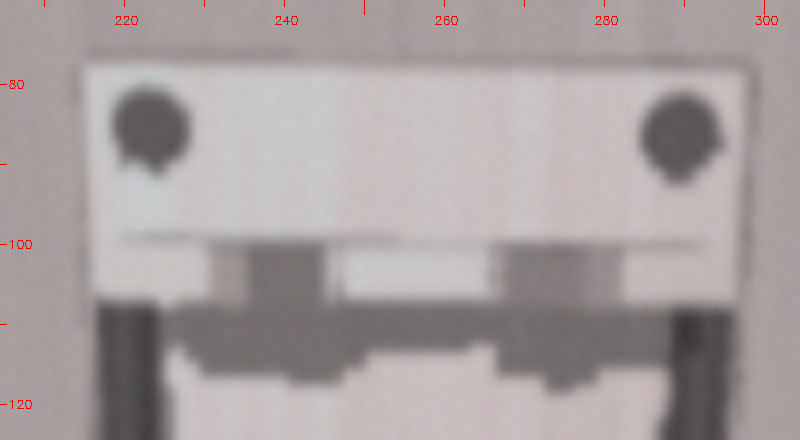

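View pics/s7b.png

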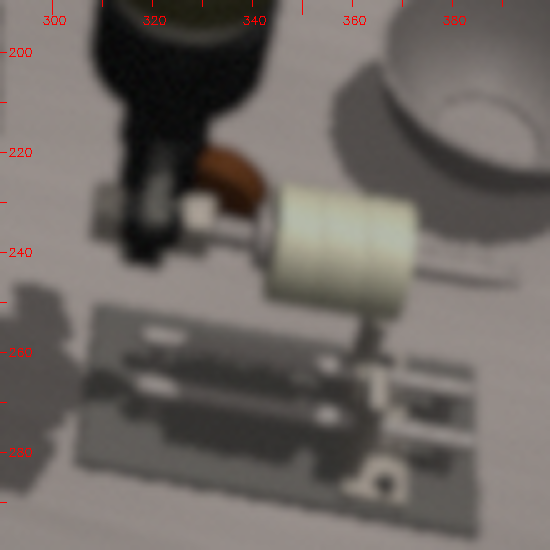

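The rollers are lifted and still closed up. Now I'll compute the bed's slot line from the slot floors: columns 247.3–266 at row 104 (far) and 246.2–264.5 at row 202.5 (near).

```bash
cat >> h.py <<'E'
E
python3 - <<'E'
from h import *
from cell import *
d=load("pics/w_bed")
a=atz(d,256.6,103.8,.0535);b=atz(d,255.5,202.5,.0535); h=atz(d,256.2,86,.008); h2=atz(d,256,185,.008)
yb=np.arctan2((a-b)[1],(a-b)[0]); print(a,b,yb,(a+b)/2,h,h2, np.linalg.norm(a-b))
o=(a+b)[:2]/2; yb=min(max(yb,1.505),1.53); e=np.array([np.cos(yb),np.sin(yb)])
t=o+e*(-.031-.058); print("tcp target",t,yb)
np.save("bed.npy",[*o,yb,*t])
R=[np.pi,-.02,yb]
q=rp(.1); move_l([q[0],q[1],.17],rot=[np.pi,-.02,1.6],vel=.15)
move_to([t[0],t[1],.17],R); wait(.3)
s=state(); print(s['tcp_pos'],s['ee_rot'],s['time_s'],s['force']-np.load("f0.npy"))
snap("wrist","pics/w8");snap("scene","pics/s8")
E
python3 crop.py pics/w8.png pics/w8b.png 150 0 360 260 2.3;python3 crop.py pics/s8.png pics/s8b.png 190 150 310 240 6
```

```text
[0.43973147 0.01979758 0.0535    ] [ 0.43400025 -0.07798158  0.0535    ] 1.512249360066833 [ 0.43686586 -0.029092    0.0535    ] [0.44032196 0.03696135 0.008     ] [ 0.43486869 -0.07314743  0.008     ] 0.09794697283713275
tcp target [ 0.43165816 -0.11793951] 1.512249360066833
[ 0.43222023 -0.11742811  0.16990515] [-3.1415437  -0.02011095  1.51369044] 37.1833 [ 0.79191187 -0.35418629 -1.662308  ]
```

View pics/w8b.png

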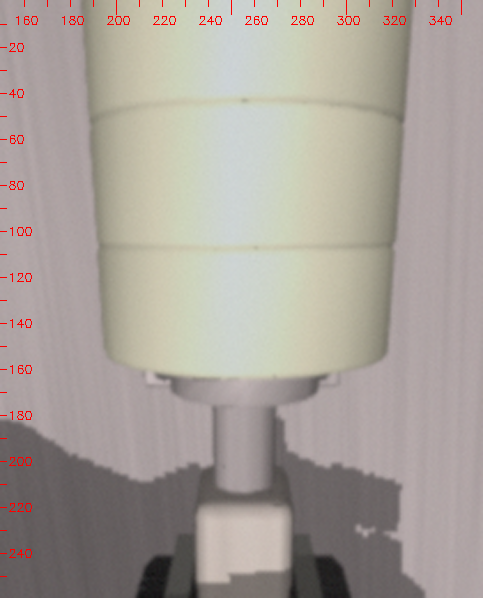

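View pics/s8b.png

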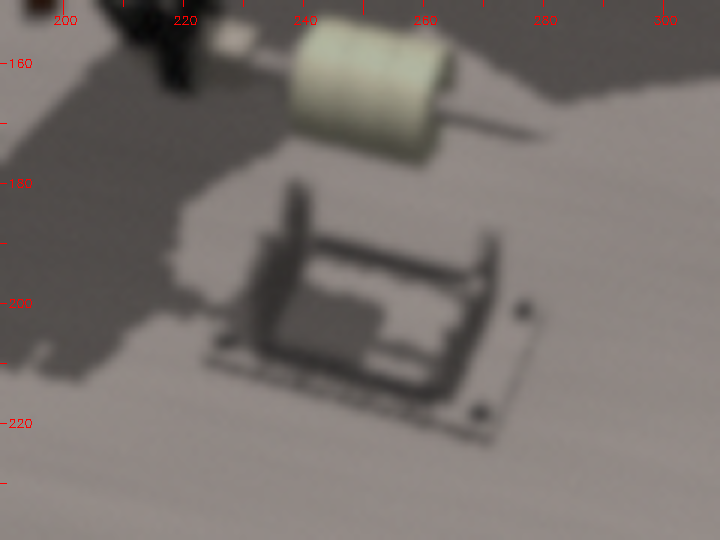

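```bash
python3 - <<'E'
from h import *
from cell import *
ox,oy,yb,tx,ty=np.load("bed.npy")
move_l([tx,ty,.10],rot=[np.pi,-.012,yb],vel=.1)
wait(.2); f0=np.mean([(wait(.03),state()['force'])[1] for _ in range(4)],axis=0)
z=.10
move_l([tx,ty,.072],rot=[np.pi,-.008,yb],vel=.05); print((state()['force']-f0).round(1))
z=.066; move_l([tx,ty,z],vel=.03); print((state()['force']-f0).round(1))
np.save("f1.npy",f0)
while z>.059:
    z-=.0005; move_l([tx,ty,z],vel=.01); wait(.04)
    F=np.mean([(wait(.02),state()['force']-f0)[1] for _ in range(2)],axis=0); print(round(z,4),F.round(1),state()['tcp_pos'][2].round(4))
    if F[2]>3.5 or np.hypot(*F[:2])>6: break
print(state()['time_s'],state()['tcp_pos'],state()['moment'])
snap("wrist","pics/w9");snap("scene","pics/s9")
E
python3 crop.py pics/w9.png pics/w9b.png 150 0 360 260 2.3;python3 crop.py pics/s9.png pics/s9b.png 190 150 310 240 6
```

```text
[0.2 0.6 0.2]
[ 0.6 -0.3 -0. ]
0.0655 [-1.1  0.6 -0.5] 0.0656
0.065 [ 0.  -0.4 -0.1] 0.065
0.0645 [-0.1  0.3  0.1] 0.0645
0.064 [0.1 0.2 0.3] 0.064
0.0635 [ 0.1  0.5 -0.7] 0.0635
0.063 [-0.8  0.2 -0.3] 0.063
0.0625 [-0.1  0.5 -0.2] 0.0625
0.062 [-1.1  0.4  3.1] 0.0622
0.0615 [-2.3  0.4  9.3] 0.0618
42.45 [ 0.4317712  -0.11800127  0.06183216] [0.08955381 0.42170533 0.04396879]
```

View pics/w9b.png

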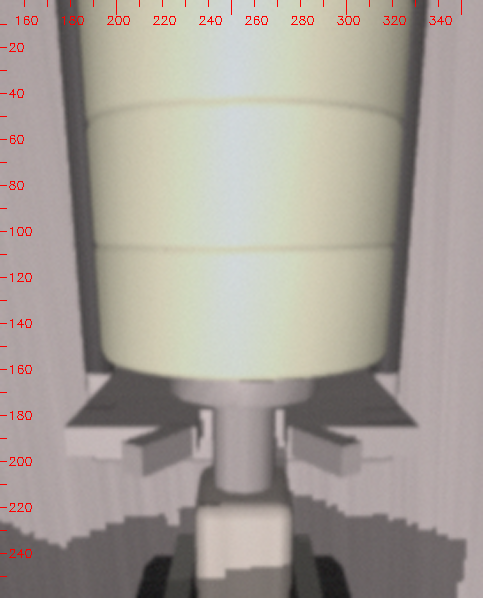

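View pics/s9b.png

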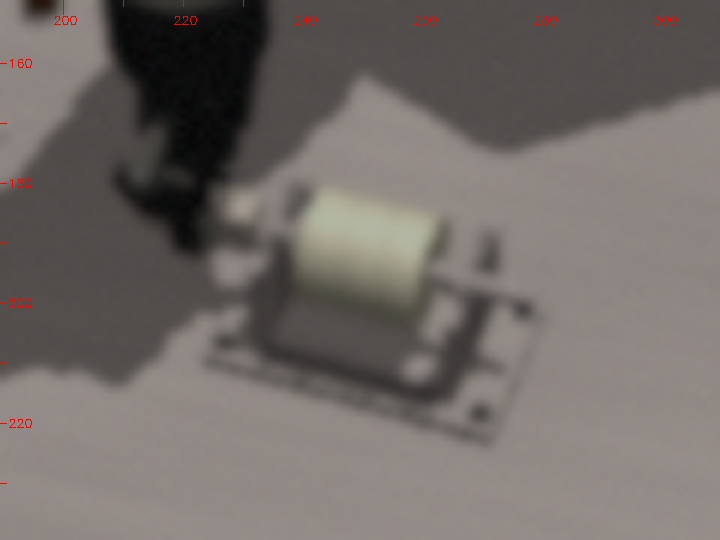

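It touched at exactly the expected height (TCP 0.0622, axle at 60 mm), with the bar in both slots and the collar just inside the right-hand plate (row 190). I'll ease off and release.

```bash
python3 - <<'E'
from h import *
from cell import *
ox,oy,yb,tx,ty=np.load("bed.npy"); f0=np.load("f1.npy")
move_l([tx,ty,.0620],rot=[np.pi,-.004,yb],vel=.01); wait(.15); print((state()['force']-f0).round(1))
command_gripper(.26,20); wait(.2); print((state()['force']-f0).round(1),state()['width'])
command_gripper(.6); wait(.2); print((state()['force']-f0).round(1),state()['width'])
move_l([tx,ty,.16],vel=.1); wait(.3)
snap("wrist","pics/w10");snap("scene","pics/s10");print(state()['time_s'])
E
python3 crop.py pics/w10.png pics/w10b.png 150 0 360 260 2.3;python3 crop.py pics/s10.png pics/s10b.png 190 150 310 240 6
```

```text
[-1.7  0.7  7.6]
[-0.8  0.6  3.7] 0.26010253903253694
[0.1 0.1 4.1] 0.6034454465583189
45.4917
```

View pics/w10b.png

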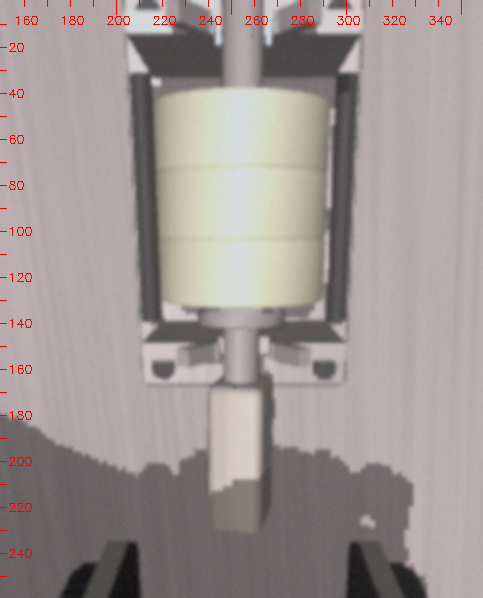

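View pics/s10b.png

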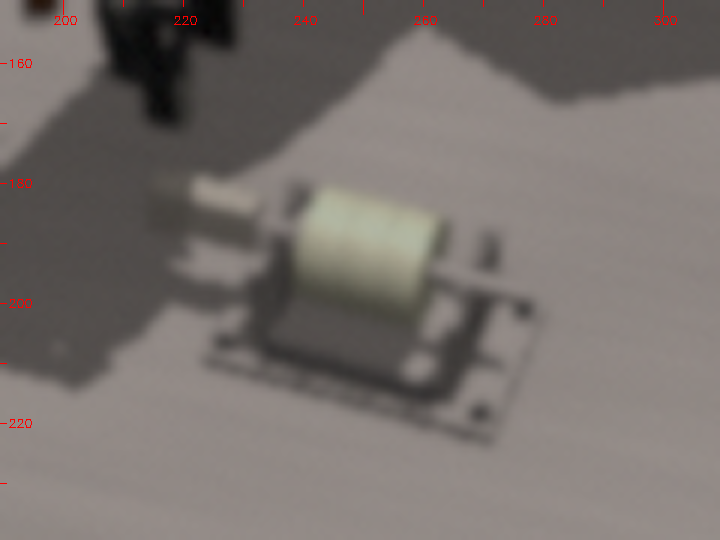

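The rollers are closed (rows 38–132), the bar lies in both slots, and the collar (row 137) is just inside the near plate (rows 146–158). A quick numeric check, then hand in.

```bash
python3 - <<'E'
from h import *
from cell import *
ox,oy,yb,tx,ty=np.load("bed.npy"); e=np.array([np.cos(yb),np.sin(yb)]);n=np.array([e[1],-e[0]])
d=load("pics/w10")
for nm,u,v,z in [("handle front top",253,167.5,.073),("handle end top",251,207+0,.073),("near roller rear top",253.5,132,.088),("far roller front top",254,38,.088),("bar nose side",255,25,.060),("bar by handle",253.5,155,.060)]:
    p=atz(d,u,v,z)[:2]-[ox,oy]; print(nm,(p@e).round(4),(p@n).round(4))
close_job(); print(state()['time_s'])
E
```

```text
handle front top -0.0592 -0.0021
handle end top -0.0922 -0.0038
near roller rear top -0.0304 -0.0016
far roller front top 0.0277 -0.0011
bar nose side 0.0411 -0.0005
bar by handle -0.0519 -0.0018
the job is handed in; nothing more can be done
the job is handed in; nothing more can be done
```

The job is handed in at about 45.5 s of the 67 s, and my last checks showed everything where it should be; the hand-in gave no verdict.

**What I did:** I gripped the steel axle by its handle and threaded the three rollers, feeling less than about 1.2 N on the way. I then crept on until the stack closed against the end stop. The force rose steadily to about 14 N at a fixed position, held for more than 0.3 s. I lifted the stack, laid it in the bed and released it. It touched down at the expected 60 mm height, with at most 9.3 N measured.

**Last checks, from the final wrist image (bed frame):**

| Check | Measured | Target |
|---|---|---|
| Collar face along the bed | about -30 to -31 mm | -31 ± 7 mm |
| Roller stack length | about 58 mm (no gaps visible) | 60 mm when closed |
| Axle off its line sideways | 0.5 to 2 mm | within 4 mm |
| Axle tilt from the bed line, in plan | about 0.014 rad | below 0.06 rad |

The gripper stood open and clear at z = 0.16 when I handed in.

**Disagreements and gaps:**
- The top and wrist cameras differed by about 3 mm on where the axle and bed were. I used the wrist values, and the grasp and contact heights agreed with them.
- While the axle was held, its nose sat about 0.006 rad low. I raised it 0.4 mm for threading and tilted the nose up slightly for the lift.
- The spare roller, jar and can were never approached closely, but I didn't measure them again at the end.

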